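Seat an axle spacer in the corner pocket of a drill jig

TASK

Using only the fingertips or the outside of the fingers, gently push the orange scooter-axle spacer across the drill-jig plate until its long side lies flat against the aluminium fence, and pause a moment with it there. Then slide it along the fence, keeping it against the fence, into the blue corner pocket until it is fully home, flush with both the fence and the end stop, and leave it there. Do not pinch, pick up or lift the spacer, and leave the brass bush, the green bottle and the screwdriver alone.

Things in the scene. Friction and masses are not known exactly. Their poses are not given: they have to be found in the camera images.
- spacer_center (a point): Centre (half-way up) of the loose orange spacer block, about 55 g: 32 mm along its own x, 46 mm along its own y (long side), 14 mm high, a black dot on its top. It starts flat on the jig plate, its centre 60 to 85 mm off the fence face and over 100 mm short of the seat, its long side within 30 degrees of the fence.
- jig: Drill jig, fixed: dark steel plate 10 mm thick (x -90 to +80, y -135 to +135 mm). Origin on the bench top under it; z up, x across the plate towards the fence, y along the fence towards the pocket. Behind the fence (x above 71, y -31 to +95 mm) a parked, unused clamp with red handle, top 38 mm above the bench.
- fence (a point): Middle of the fence's working face, at plate height (jig x +55, y 0, z +10 mm); axes as the jig's. The fence is a straight aluminium bar, 16 mm thick, 262 mm long, 18 mm above the plate; its face looks to -x.
- guard (a point): Middle of the top of the blue guard block, 24 x 24 mm, 18 mm above the plate (jig x -5 to +19, y +91 to +115 mm); axes as the jig's. With the fence and the blue end stop (face at jig y +115 mm looking to -y, x -5 to +55, 18 mm above the plate) it makes the pocket: mouth 36 mm wide, 24 mm deep, so a seated spacer sticks 22 mm out.
- seat (a point): Where the spacer's centre lies when fully home, touching fence and end stop: jig x +39, y +92, z +17 mm (7 mm above the plate). Axes as the jig's: x towards the fence, y along it towards the end stop. Anywhere along the fence a flush spacer's centre is at seat x = 0.
- spacer: The same loose orange spacer block; origin at the centre of its underside, axes as for spacer_center.
- bush: Loose brass bush standing upright on the jig plate, 26 mm diameter, 30 mm high, hole 14 mm; origin at the centre of its underside. Bystander.
- oiler: Loose green bottle standing on the bench left of the jig, 34 mm diameter, 85 mm high; origin at the centre of its underside. Bystander.
- driver: Loose screwdriver with a red handle lying on the bench right of the jig, along its own x; origin under its middle. Bystander.
Not all that is in view belongs to the job. Of the things like the spacer, leave any that is purple, red or white; of the rest the smaller one is meant.

How it is judged (in metres and radians):
On the way:
1. the spacer's long side lies flat against the fence, still outside the pocket (x of spacer_center in the frame of seat above -0.004 m and angle between the y axis of spacer_center and the y axis of seat, either way round below 0.08 rad and y of spacer_center in the frame of seat below -0.035 m), for 0.2 s.
At the end, for the whole second after the job is handed in: The spacer lies at rest, flat on the plate in the corner pocket, its centre within 3 mm of the seat along and across the fence, its long side within 0.06 rad of the fence; the bush, bottle and screwdriver are within 20 mm of where they started (x of spacer_center in the frame of seat between -0.003 and 0.003 m and y of spacer_center in the frame of seat between -0.003 and 0.003 m and z of spacer_center in the frame of seat between -0.003 and 0.002 m and angle between the y axis of spacer_center and the y axis of seat, either way round below 0.06 rad and angle between spacer_center's own z axis and vertical below 0.06 rad and linear speed of spacer below 0.01 m/s and distance of each of bush, oiler, driver from where it was at the start of the episode below 0.02 m); the robot touches nothing.
It fails at once if the spacer is pinched or pressed by the fingers with over 40 N (contact force between the fingers and spacer above 40 N).
It fails at once if the spacer is lifted more than 5 mm off the plate or tipped more than 0.3 rad (z of spacer_center in the frame of seat above 0.005 m or angle between spacer_center's own z axis and vertical above 0.3 rad).
It fails at once if the spacer's centre is more than 8 mm off the fence line once within 70 mm of its seat (y of spacer_center in the frame of seat above -0.07 m and x of spacer_center in the frame of seat below -0.008 m).
It fails at once if a bystander is moved more than 20 mm (distance of any of bush, oiler, driver from where it was at the start of the episode above 0.02 m).
It fails at once if a bystander is knocked over (angle between any of bush, oiler's own z axis and vertical above 0.4 rad).
It also fails if it takes over 48 s, if anything falls off the work surface, if the arm or the gripper's body presses on something with over 40 N, if the wrist force passes 120 N, or if a joint passes its speed limit or range.

ROBOT

A 6-joint arm with a two-finger parallel gripper is mounted at the origin on the work surface. World frame = base frame: x ahead of the robot, y to its left, z up, the work surface at z = 0. Lengths are in mm, angles in rad, forces in N, time in s.
With the tool pointing down it reaches from about 350 to 875 mm from the base axis. Payload 4.2 kg.
Tool frame: the origin (TCP) lies midway between the tips of the shut fingers; the grasp point (between the pads) lies 19 mm behind it; z points along the fingers, y is the direction in which the jaws open and shut (so a half turn about z gives the same grasp; the last joint's range is limited). The gripper opens to 85 mm and grips with 20 to 120 N. Pads are 22 mm wide; open, the fingers measure 114 mm over their backs; the gripper's body (76 mm by 85 mm) begins 54 mm behind the grasp point. The pads swing forward as they close: fully open they stand 13 mm farther back than shut.
Start: joints at [-1.09, 0.385, 0.008, 0, -1.194, -0.259], TCP at [137.509, -609.664, 231.312] pointing down, gripper open.
Joint ranges: [-3.14, 3.14], [-1.21, 2.06], [-1.07, 1.41], [-3.16, 2.05], [-2.99, -0.16], [-3.1, 3.1]. Speed limits (rad/s): [2.79, 2.79, 3.14, 3.14, 3.14, 3.14].

INTERFACE

Orientations are given as a unit quaternion [x, y, z, w].
In Python, from bench import arm gives the robot as it stands.
- The arm moves only by the tool send_rows, never from a script. Its arguments are lists of equal length, an entry for each row: "translation": the shift along the tool's x, y, z in mm, a list of three; "dr": the turn, a rotation vector about the tool's x, y, z in degrees, a list of three; "grip": the finger opening in mm, from 0 to 85.4. In form: {"translation": [[dx, dy, dz], ...], "dr": [[ax, ay, az], ...], "grip": [grip, ...]}. A call has exactly 5 rows; each row shifts and turns the commanded pose from where the row before left it, along the tool's axes as they then stand; what a row does not reach is not made up. A row lasts 1/8 s, in which the tool goes at most 62.5 mm and 10.7 degrees, less where a joint would pass 70% of its speed; a pose out of reach is approached as far as the arm can. A call with a gripper value outside its range is refused whole. The fingers move at their own pace and stop on an object; the grip force is fixed at half the most. Time passes only in rows, so rows that do not move let the fingers close, or fill a call up. It gives the time, the measured TCP pose, the force and the opening at its end, in the units of the state.
- arm.read_state(): the state, without advancing time (a new reading comes with each control period).
- arm.get_image(name): name is "scene" or "top" or "wrist"; returns the picture (384x512x3 uint8, red, green, blue); there is no depth.
- arm.camera_info(name): a dict with "fx", "fy", "cx", "cy" (pixels), "D" ([k1, k2, p1, p2, k3] as OpenCV has them; the pictures are not rectified), "cam_to_world" (4x4, takes a point from camera to world coordinates). Camera axes: x right, y down, z forward; pixel columns grow to the right and rows downward; lengths in mm; the calibration is good to about 2 mm. A picture is of the moment at which its call begins: read the wrist's pose just before it. camera_info takes no time and is no camera call; for the wrist camera it gives the pose at the moment of the call.
- arm.job_done(): hands the job in, once; it reports no verdict.
Trained networks look in the newest picture that a camera, given by its name, has taken for a name from the list of things; names that differ only in an ending like _2 or _b are one class to them, and where a whole thing is asked for, a point or a joint stands for the part that bears it (a point fixed in the world has none). Each returns a list of dicts, best first, with "confidence" (0 to 1); they miss things now and then, are a little off and sometimes report something else, mostly with a low value. They report only what shows in the picture. A call takes as long as a camera call. They do not tell look-alikes from the thing itself.
- arm.search_frame(thing, camera): "xyz" ([x, y, z] in mm, in world coordinates, good to about 4 mm: the middle of the surface that is visible of it).
- arm.place_of(thing, camera): "xyz" ([x, y, z] in mm, in world coordinates, good to about 4 mm: a listed point, or the origin of a listed thing).
The state is a dict: "clock": time; "joints": joint angles; "joint_vel": joint speeds; "joint_efforts": joint torques, N m; "position": TCP position; "ee_rot": TCP orientation; "contact_force": force on the tool from outside, world axes, zero at the start; "wrist_torque": the same for the moment, N m; "gripper_width": finger opening in mm.
Only numpy, scipy, OpenCV 4.12 (cv2) and the standard library are available. Lean on these libraries where they do the work, as an engineer would, in place of code of your own. Each camera call takes 0.05 s, during which the arm holds its last target.

## Working session

There is one attempt and no reset: what is moved stays moved. The work goes in short steps, Python scripts to look and compute and a tool call to move; the robot and the scene stay as the last step left them, time stands still between calls to the robot, and variables do not carry over. Pictures are saved under pics/ and viewed, and the job is handed in when it is done.

Besides the shell and the picture viewer there is one more tool, called after "Request:" as name(argument=value, ...) on one line, values as JSON. send_rows: Moves the arm, as the interface text tells. Its arguments: {"type":"object","properties":{"translation":{"type":"array"},"dr":{"type":"array"},"grip":{"type":"array"}},"required":["translation","dr","grip"]}

```bash
ls; mkdir -p pics; python3 - <<'E'
from bench import arm
import cv2, numpy as np
s=arm.read_state(); print({k:np.round(v,3).tolist() for k,v in s.items()})
for n in ["scene","top"]:
    im=arm.get_image(n); cv2.imwrite(f"pics/{n}0.png",im[:,:,::-1])
    ci=arm.camera_info(n); print(n,ci)
    for t in ["jig","fence","guard","seat","spacer_center","bush","oiler","driver"]:
        if n=="top" :
            print(t,[(np.round(d["xyz"],1).tolist(),round(d["confidence"],2)) for d in arm.place_of(t,n)])
E
```

```text
pics
{'clock': 0.0, 'joints': [-1.09, 0.386, 0.007, -0.001, -1.194, -0.259], 'joint_vel': [-0.001, 0.001, -0.001, -0.001, 0.0, -0.001], 'joint_efforts': [0.0, -39.229, 18.84, 4.186, -0.005, -0.0], 'position': [137.378, -609.111, 230.179], 'ee_rot': [-0.111, 0.994, 0.001, -0.0], 'contact_force': [0.573, -0.283, 0.173], 'wrist_torque': [-0.001, -0.034, 0.034], 'gripper_width': 85.524}
scene {'fx': 418.84985136293926, 'fy': 418.84985136293926, 'cx': 250.05610158655847, 'cy': 188.9877784052136, 'D': array([-0.01185743,  0.        ,  0.        ,  0.        ,  0.        ]), 'cam_to_world': array([[ 8.11078200e-01,  3.57477170e-01, -4.62992685e-01,
         1.03986563e+03],
       [ 5.84909919e-01, -5.03375520e-01,  6.35998013e-01,
        -6.56899092e+02],
       [-5.70441351e-03, -7.86653137e-01, -6.17368853e-01,
         6.78755059e+02],
       [ 0.00000000e+00,  0.00000000e+00,  0.00000000e+00,
         1.00000000e+00]])}
top {'fx': 491.37452050569215, 'fy': 491.37452050569215, 'cx': 267.2320709889994, 'cy': 186.7237417823369, 'D': array([-0.00102221,  0.        ,  0.        ,  0.      
[... 158 characters left out ...]
03,  4.81119247e-03,
        -2.76508211e+01],
       [-3.12703163e-03, -1.83616705e-01, -9.82992944e-01,
         1.23998829e+03],
       [ 0.00000000e+00,  0.00000000e+00,  0.00000000e+00,
         1.00000000e+00]])}
jig [([569.6, -64.4, -2.8], 0.7)]
fence [([622.1, -69.0, 13.5], 0.92), ([549.4, -132.8, 11.2], 0.58)]
guard [([579.0, 32.1, 29.7], 0.96)]
seat [([613.2, 26.1, 13.8], 0.66)]
spacer_center [([551.8, -135.0, 18.4], 0.77), ([540.8, -268.4, 11.3], 0.74), ([757.5, -96.4, 7.2], 0.67), ([401.1, -115.6, 12.1], 0.66), ([430.0, -268.5, 9.1], 0.64), ([622.8, 356.2, -2.4], 0.29)]
bush [([510.8, 32.6, 11.3], 0.47)]
oiler []
driver [([522.9, -359.3, 1.6], 0.91), ([621.3, 355.4, -2.1], 0.42)]
```

View pics/scene0.png

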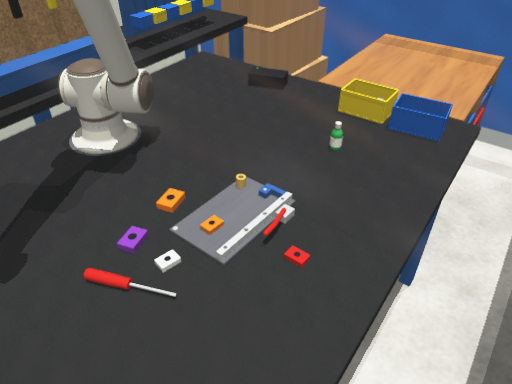

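View pics/top0.png

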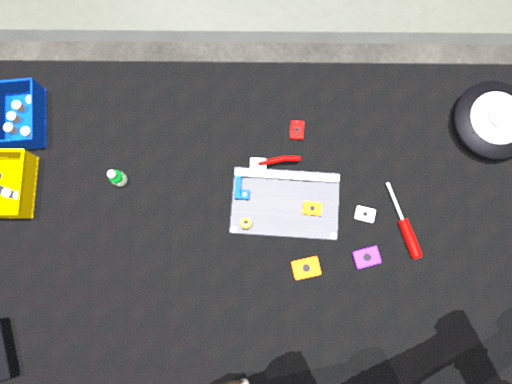

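```bash
python3 - <<'E'
import cv2
im=cv2.imread("pics/top0.png")
cv2.imwrite("pics/top0z.png",cv2.resize(im[90:290,190:420],None,fx=3.4,fy=3,interpolation=cv2.INTER_CUBIC)[:600,:800])
E
```

```text
(no output)
```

View pics/top0z.png

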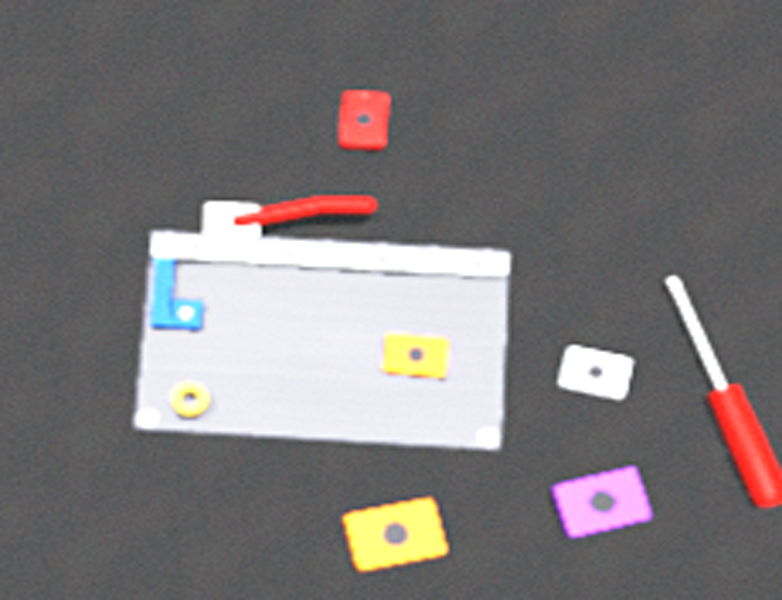

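Candidates similar to the spacer: orange on the plate (312,208), larger orange on the bench (306,268), purple (367,257), white (365,214) and red (297,130). The one meant is the orange block on the plate at (312,208). It is the smaller of the two orange ones and lies on the jig plate, short of the fence. The enlarged crop shows it at (416,355) of the crop with its black dot. The bush is at (246,223), the guard at (243,194), and the fence runs along the upper plate edge.

```bash
cat > h.py <<'E'
import numpy as np, cv2
from scipy.optimize import least_squares
from scipy.spatial.transform import Rotation as R
def proj(P,ci):
    T=np.linalg.inv(ci["cam_to_world"]); K=np.array([[ci["fx"],0,ci["cx"]],[0,ci["fy"],ci["cy"]],[0,0,1]])
    r,_=cv2.Rodrigues(T[:3,:3]); return cv2.projectPoints(np.asarray(P,float).reshape(-1,1,3),r,T[:3,3],K,np.array(ci["D"]))[0][:,0]
def unproj(uv,z,ci):
    K=np.array([[ci["fx"],0,ci["cx"]],[0,ci["fy"],ci["cy"]],[0,0,1]])
    n=cv2.undistortPoints(np.asarray(uv,float).reshape(-1,1,2),K,np.array(ci["D"]))[:,0]
    M=ci["cam_to_world"]; d=np.c_[n,np.ones(len(n))]@M[:3,:3].T; o=M[:3,3]
    z=np.broadcast_to(z,len(n)); return o+d*((z-o[2])/d[:,2])[:,None]
def toW(p,pose):
    x,y,a=pose; p=np.atleast_2d(p); c,s=np.cos(a),np.sin(a)
    return np.c_[x+c*p[:,0]-s*p[:,1],y+s*p[:,0]+c*p[:,1],p[:,2]]
def toJ(p,pose):
    x,y,a=pose; p=np.atleast_2d(p).astype(float); c,s=np.cos(a),np.sin(a); dx=p[:,0]-x; dy=p[:,1]-y
    return np.c_[c*dx+s*dy,-s*dx+c*dy,p[:,2:3]]
def fit(model,uv,ci,x0):
    f=lambda q:(proj(toW(model,q),ci)-uv).ravel()
    r=least_squares(f,x0,x_scale=[10,10,.1]); return r.x,f(r.x).reshape(-1,2)
E
python3 - <<'E'
from h import *; from bench import arm
ci=arm.camera_info("top")
m=np.array([[-90,135,10],[-90,-135,10],[71,131,28],[71,-131,28],[55,-131,28],[55,131,28]],float)
uv=np.array([[229.7,233.3],[337.6,239.3],[234.7,167.3],[340.3,173.3],[340,181.7],[234.7,176]])
p,r=fit(m,uv,ci,[570,-64,0]); print(p,np.round(r,1).tolist())
# spacer corners
im=cv2.imread("pics/top0.png"); hsv=cv2.cvtColor(im,cv2.COLOR_BGR2HSV)
mk=cv2.inRange(hsv,(10,120,120),(32,255,255)); n,l,st,c=cv2.connectedComponentsWithStats(mk)
for i in range(1,n):
    if st[i,4]>30:
        pts=np.argwhere(l==i)[:,::-1]; W=unproj(pts,24,ci); J=toJ(W,p)
        rc=cv2.minAreaRect(J[:,:2].astype(np.float32)); print(c[i],st[i,4],J.mean(0),rc)
s=arm.read_state(); M=R.from_quat(s["ee_rot"]).as_matrix(); print(M)
print(arm.camera_info("wrist"))
E
```

```text
[ 5.69555055e+02 -6.87135358e+01 -4.90597156e-02] [[0.3, -0.4], [0.3, -0.1], [0.9, 1.4], [-1.0, 1.3], [-0.9, -0.9], [0.5, -1.1]]
[ 18.34347826 182.20782609] 2300 [  5.6906326  677.07181839  24.        ] ((5.175140380859375, 675.9652099609375), (187.93505859375, 97.12545776367188), 8.25976276397705)
[311.56321839 208.7816092 ] 174 [-19.36732114 -65.18317463  24.        ] ((-18.862018585205078, -65.33121490478516), (42.412052154541016, 31.19763946533203), 88.500244140625)
[305.81335953 267.66994106] 509 [-165.11753679  -57.26567656   24.        ] ((-165.22467041015625, -57.05546569824219), (49.57714080810547, 69.96678161621094), 15.726547241210938)
[[-9.75512574e-01 -2.19943671e-01  3.93058501e-07]
 [-2.19943669e-01  9.75512569e-01  1.04149808e-04]
 [-2.32905246e-05  1.01512996e-04 -9.99999995e-01]]
{'fx': 333.63605604175433, 'fy': 333.63605604175433, 'cx': 259.9406835614737, 'cy': 189.51557657017457, 'D': array([0.01700202, 0.        , 0.        , 0.        , 0.        ]), 'cam_to_world': array([[-2.20909970e-01,  9.34496024e-01,  2.79134317e-01,
         6.76955463e+01],
       [ 9.75294010e-01,  2.11849512e-01,  6.26209063e-02,
        -6.25947917e+02],
       [-6.15480977e-04,  2.86071610e-01, -9.58208044e-01,
         3.73952636e+02],
       [ 0.00000000e+00,  0.00000000e+00,  0.00000000e+00,
         1.00000000e+00]])}
```

```bash
cat >> h.py <<'E'
JIG=[569.555,-68.714,-0.04906]
def goto(jx,jy,z,s,jig=None):
    jig=jig or JIG
    M=R.from_quat(s["ee_rot"]).as_matrix(); w=toW([jx,jy,z],jig)[0]
    d=M.T@(w-np.array(s["position"]))
    want=np.array([[-np.cos(jig[2]),-np.sin(jig[2]),0],[-np.sin(jig[2]),np.cos(jig[2]),0],[0,0,-1]]).T
    print("tool d",d.round(1),"dr deg",np.degrees(R.from_matrix(M.T@want).as_rotvec()).round(2),"jig now",toJ(s["position"],jig).round(1), "after turn d",(want.T@(w-np.array(s["position"]))).round(1))
E
python3 - <<'E'
from h import *; from bench import arm
goto(-62,-65,230,arm.read_state())
E
```

```text
tool d [-463.3  386.6    1.3] dr deg [1.000e-02 0.000e+00 1.552e+01] jig now [[-405.  -561.5  231.3]] after turn d [-343.   496.5    1.3]
```

Request:
send_rows(translation=[[0, 0, 0], [0, 0, 0], [-34, 50, 0], [-34, 50, 0], [-34, 50, 0]], dr=[[0, 0, 7.75], [0, 0, 7.75], [0, 0, 0], [0, 0, 0], [0, 0, 0]], grip=[0, 0, 0, 0, 0])

```text
clock: 1.12
position: [247.5, -463.5, 231.4]
ee_rot: [0.025, 1.0, -0.0, 0.0]
contact_force: [0.9, 0.4, 0.8]
gripper_width: 0.1
```

Request:
send_rows(translation=[[-34, 50, 0], [-34, 50, 0], [-34, 50, 0], [-34, 50, 0], [-34, 50, 0]], dr=[[0, 0, 0], [0, 0, 0], [0, 0, 0], [0, 0, 0], [0, 0, 0]], grip=[0, 0, 0, 0, 0])

```text
clock: 1.75
position: [429.7, -221.7, 231.8]
ee_rot: [0.024, 1.0, -0.0, 0.001]
contact_force: [0.4, -0.7, -0.3]
gripper_width: 0.3
```

Request:
send_rows(translation=[[-34, 48, 0], [-34, 48, 0], [0, 0, 0], [0, 0, 0], [0, 0, 0]], dr=[[0, 0, 0], [0, 0, 0], [0, 0, 0], [0, 0, 0], [0, 0, 0]], grip=[0, 0, 0, 0, 0])

```text
clock: 2.38
position: [500.5, -131.7, 231.4]
ee_rot: [0.025, 1.0, -0.0, -0.0]
contact_force: [-0.9, -0.2, 0.2]
gripper_width: -0.4
```

```bash
python3 - <<'E'
from h import *; from bench import arm
s=arm.read_state(); goto(-62,-65,230,s); print(s["clock"],s["contact_force"],s["gripper_width"])
ci=arm.camera_info("wrist"); im=arm.get_image("wrist"); cv2.imwrite("pics/w1.png",im[:,:,::-1])
import pickle; pickle.dump(ci,open("w1.pkl","wb"))
E
```

```text
tool d [-3.9  1.3  1.4] dr deg [-0.   -0.01 -0.07] jig now [[-65.9 -66.3 231.4]] after turn d [-3.9  1.3  1.4]
2.375 [-0.92467056 -0.23922595  0.18821332] -0.3868628270047396
```

View pics/w1.png

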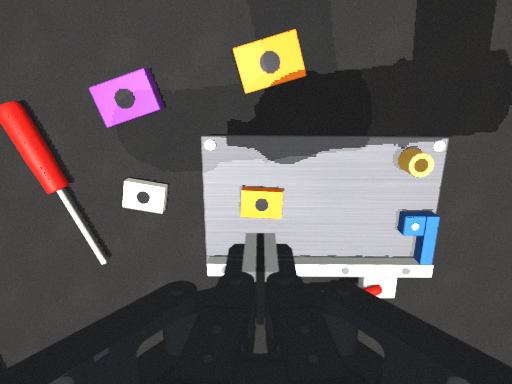

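Wrist view: the orange spacer is at (261,203), plate corners at (202,137) and (447,138), bush at (415,162), guard at (415,224), fence at rows 256-277. The fingers overlap the fence in the picture.

```bash
python3 - <<'E'
import cv2
im=cv2.imread("pics/w1.png")
cv2.imwrite("pics/w1z.png",cv2.resize(im[130:290,190:460],None,fx=2.96,fy=2.96,interpolation=cv2.INTER_CUBIC))
E
```

```text
(no output)
```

View pics/w1z.png

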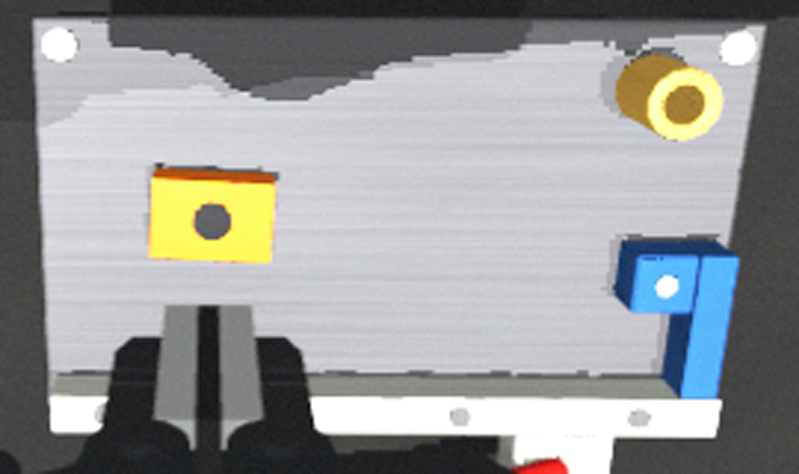

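```bash
python3 - <<'E'
from h import *; import pickle
ci=pickle.load(open("w1.pkl","rb"))
z2=lambda a:np.array(a,float)/2.963+[190,130]
m=np.array([[-90,-135,10],[-90,135,10],[55,-131,28],[71,-131,28],[71,131,28],[55,131,28],[-5,91,28],[19,91,28]],float)
uv=z2([[33,18],[766,25],[50,396],[51,432],[717,437],[719,400],[637,256],[636,311]])
p,r=fit(m,uv,ci,[570,-64,0]); print(p,np.round(r,1).tolist())
sm=np.array([[-16,-23,24],[-16,23,24],[16,23,24],[16,-23,24]],float)
q,r=fit(sm,z2([[152,177],[275,182],[271,263],[149,258]]),ci,[550,-130,0]); print(q,np.round(r,1).tolist())
print("spacer in jig",toJ([q[0],q[1],17],p), np.degrees(q[2]-p[2]))
E
```

```text
[ 5.71092262e+02 -6.56143291e+01 -5.51486793e-02] [[-0.7, -0.1], [1.3, -1.3], [-0.0, 0.1], [0.2, 0.1], [-0.4, 0.0], [1.0, 0.3], [0.5, -0.0], [-1.9, 1.4]]
[ 5.50763338e+02 -1.32851555e+02 -9.10385752e-02] [[-0.2, 0.0], [0.2, 0.0], [-0.2, -0.1], [0.1, -0.0]]
spacer in jig [[-16.59185292 -68.25555054  17.        ]] -2.056339561583218
```

```bash
sed -i 's/^JIG=.*/JIG=[571.0,-66.2,-0.054]/' h.py; python3 - <<'E'
from h import *; from bench import arm
goto(-62,-67,15,arm.read_state())
E
```

```text
tool d [ -4.8   2.3 216.5] dr deg [0.   0.01 0.2 ] jig now [[-66.8 -69.3 231.5]] after turn d [ -4.8   2.3 216.5]
```

Request:
send_rows(translation=[[-5, 2, 50], [0, 0, 50], [0, 0, 50], [0, 0, 30], [0, 0, 10]], dr=[[0, 0, 0.2], [0, 0, 0], [0, 0, 0], [0, 0, 0], [0, 0, 0]], grip=[0, 0, 0, 0, 0])

```text
clock: 3.05
position: [504.9, -130.0, 39.8]
ee_rot: [0.027, 1.0, -0.0, -0.002]
contact_force: [1.3, -0.1, -0.0]
gripper_width: -0.4
```

Request:
send_rows(translation=[[0, 0, 8], [0, 0, 8], [0, 0, 6], [0, 0, 3], [0, 0, 0]], dr=[[0, 0, 0], [0, 0, 0], [0, 0, 0], [0, 0, 0], [0, 0, 0]], grip=[0, 0, 0, 0, 0])

```text
clock: 3.68
position: [506.4, -129.0, 16.4]
ee_rot: [0.026, 1.0, 0.0, 0.0]
contact_force: [-0.4, -0.6, 0.3]
gripper_width: 0.2
```

```bash
python3 - <<'E'
from h import *; from bench import arm; import pickle
s=arm.read_state(); goto(-62,-67,15,s); print(s["clock"],s["contact_force"],s["gripper_width"])
ci=arm.camera_info("wrist"); im=arm.get_image("wrist"); cv2.imwrite("pics/w2.png",im[:,:,::-1]);pickle.dump(ci,open("w2.pkl","wb"))
im=arm.get_image("scene"); cv2.imwrite("pics/s2.png",cv2.resize(im[160:280,150:320,::-1],None,fx=4.5,fy=4.5,interpolation=cv2.INTER_CUBIC))
E
```

```text
tool d [ 0.9 -0.8  1.4] dr deg [0.   0.01 0.11] jig now [[-61.1 -66.2  16.4]] after turn d [ 0.9 -0.8  1.4]
3.675 [-0.35481732 -0.62711791  0.26949252] 0.24385429013825
```

View pics/w2.png

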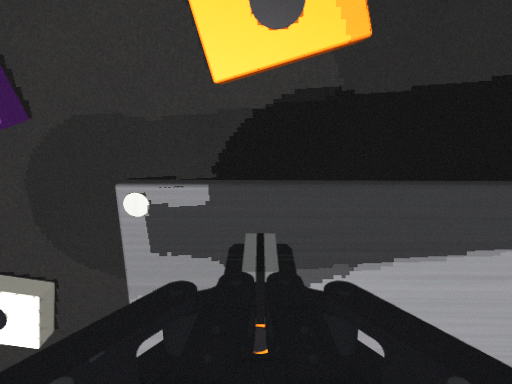

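View pics/s2.png

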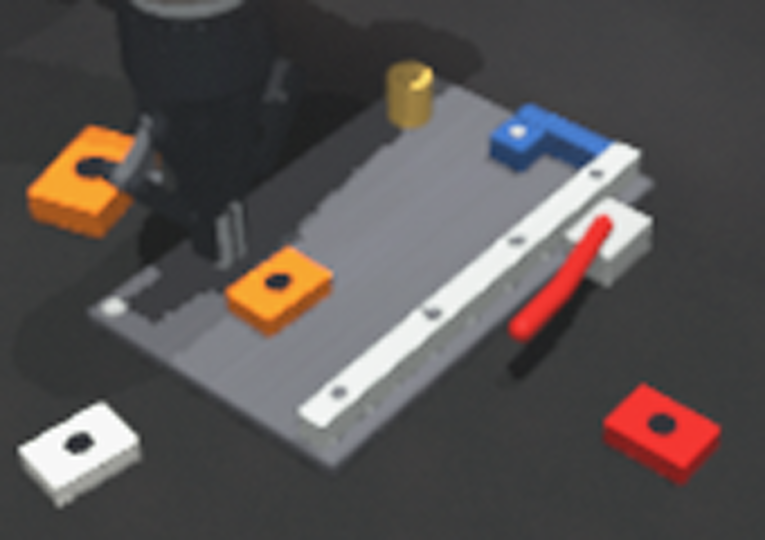

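Request:
send_rows(translation=[[0, 0, 2], [0, 0, 0], [-3, 0, 0], [-4, 0, 0], [-4, 0, 0]], dr=[[0, 0, 0], [0, 0, 0], [0, 0, 0], [0, 0, 0], [0, 0, 0]], grip=[20, 20, 20, 20, 20])

```text
clock: 4.4
position: [517.8, -129.6, 14.4]
ee_rot: [0.026, 1.0, -0.0, 0.0]
contact_force: [-0.6, 0.8, -0.6]
gripper_width: 19.6
```

Request:
send_rows(translation=[[-4, 0, 0], [-4, 0, 0], [-4, 0, 0], [-4, 0, 0], [-4, 0, 0]], dr=[[0, 0, 0], [0, 0, 0], [0, 0, 0], [0, 0, 0], [0, 0, 0]], grip=[20, 20, 20, 20, 20])

```text
clock: 5.03
position: [537.6, -130.7, 14.3]
ee_rot: [0.026, 1.0, 0.0, 0.0]
contact_force: [0.1, 0.3, -0.4]
gripper_width: 20.1
```

```bash
python3 - <<'E'
from h import *; from bench import arm; import pickle
s=arm.read_state(); goto(12,-67,15,s); print(s["clock"],s["contact_force"],s["gripper_width"])
im=arm.get_image("scene"); cv2.imwrite("pics/s3.png",cv2.resize(im[160:280,150:320,::-1],None,fx=4.5,fy=4.5,interpolation=cv2.INTER_CUBIC))
E
```

```text
tool d [-41.8  -0.9  -0.7] dr deg [0.  0.  0.1] jig now [[-29.8 -66.2  14.3]] after turn d [-41.8  -0.8  -0.7]
5.025 [ 0.10047571  0.27490681 -0.39466925] 20.108352904907154
```

View pics/s3.png

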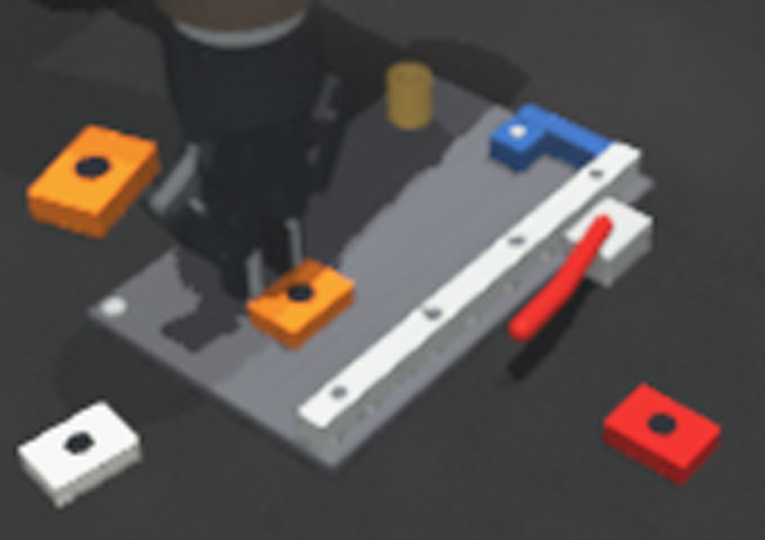

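The scene crop shows the spacer now at about (302,303), pushed along by both fingertips and still square to them. I'll continue towards the fence.

Request:
send_rows(translation=[[-4, 0, 0], [-4, 0, 0], [-4, 0, 0], [-4, 0, 0], [-4, 0, 0]], dr=[[0, 0, 0], [0, 0, 0], [0, 0, 0], [0, 0, 0], [0, 0, 0]], grip=[20, 20, 20, 20, 20])

```text
clock: 5.7
position: [557.5, -131.7, 14.3]
ee_rot: [0.026, 1.0, -0.0, -0.0]
contact_force: [-1.1, -0.1, -0.9]
gripper_width: 20.1
```

Request:
send_rows(translation=[[-4, 0, 0], [-4, 0, 0], [-3, 0, 0], [-2, 0, 0], [-2, 0, 0]], dr=[[0, 0, 0], [0, 0, 0], [0, 0, 0], [0, 0, 0], [0, 0, 0]], grip=[20, 20, 20, 20, 20])

```text
clock: 6.32
position: [572.2, -132.5, 14.3]
ee_rot: [0.026, 1.0, 0.0, -0.0]
contact_force: [-0.5, 0.2, 0.6]
gripper_width: 19.9
```

```bash
python3 - <<'E'
from h import *; from bench import arm; import pickle
s=arm.read_state(); goto(12,-67,15,s); print(s["clock"],s["contact_force"],s["gripper_width"])
im=arm.get_image("scene"); cv2.imwrite("pics/s4.png",cv2.resize(im[160:280,150:320,::-1],None,fx=4.5,fy=4.5,interpolation=cv2.INTER_CUBIC))
E
```

```text
tool d [-7.2 -0.8 -0.7] dr deg [ 0.   -0.01  0.1 ] jig now [[  4.8 -66.2  14.3]] after turn d [-7.2 -0.8 -0.7]
6.325 [-0.5035123   0.21639878  0.55439633] 19.86896072401953
```

View pics/s4.png

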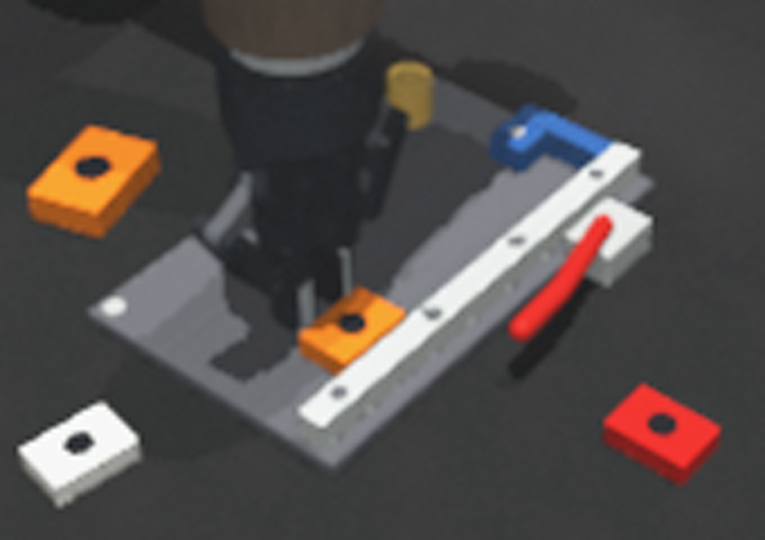

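Request:
send_rows(translation=[[-1, 0, 0], [-1, 0, 0], [-1, 0, 0], [-1, 0, 0], [0, 0, 0]], dr=[[0, 0, 0], [0, 0, 0], [0, 0, 0], [0, 0, 0], [0, 0, 0]], grip=[20, 20, 20, 20, 20])

```text
clock: 7.0
position: [576.5, -132.7, 14.3]
ee_rot: [0.026, 1.0, 0.0, 0.0]
contact_force: [0.4, 0.4, 1.0]
gripper_width: 20.2
```

Request:
send_rows(translation=[[-1, 0, 0], [-1, 0, 0], [0, 0, 0], [0, 0, 0], [0, 0, 0]], dr=[[0, 0, 0], [0, 0, 0], [0, 0, 0], [0, 0, 0], [0, 0, 0]], grip=[20, 20, 20, 20, 20])

```text
clock: 7.62
position: [577.5, -132.8, 14.2]
ee_rot: [0.026, 1.0, 0.0, -0.001]
contact_force: [-3.7, 1.4, 2.9]
gripper_width: 20.1
```

Request:
send_rows(translation=[[-0.5, 0, 0], [-0.5, 0, 0], [0, 0, 0], [0, 0, 0], [0, 0, 0]], dr=[[0, 0, 0], [0, 0, 0], [0, 0, 0], [0, 0, 0], [0, 0, 0]], grip=[20, 20, 20, 20, 20])

```text
clock: 8.25
position: [577.5, -132.8, 14.2]
ee_rot: [0.026, 1.0, 0.0, -0.002]
contact_force: [-6.2, 2.0, 4.1]
gripper_width: 20.3
```

```bash
python3 - <<'E'
from h import *; from bench import arm; import pickle
s=arm.read_state(); goto(12,-67,15,s); print(s["clock"],s["contact_force"],s["gripper_width"])
im=arm.get_image("scene"); cv2.imwrite("pics/s5.png",cv2.resize(im[200:270,190:290,::-1],None,fx=8,fy=8,interpolation=cv2.INTER_CUBIC))
E
```

```text
tool d [-1.9 -0.8 -0.8] dr deg [ 0.   -0.21  0.08] jig now [[ 10.1 -66.2  14.2]] after turn d [-1.9 -0.8 -0.8]
8.25 [-6.15308196  2.04344502  4.08338038] 20.25218693242477
```

View pics/s5.png

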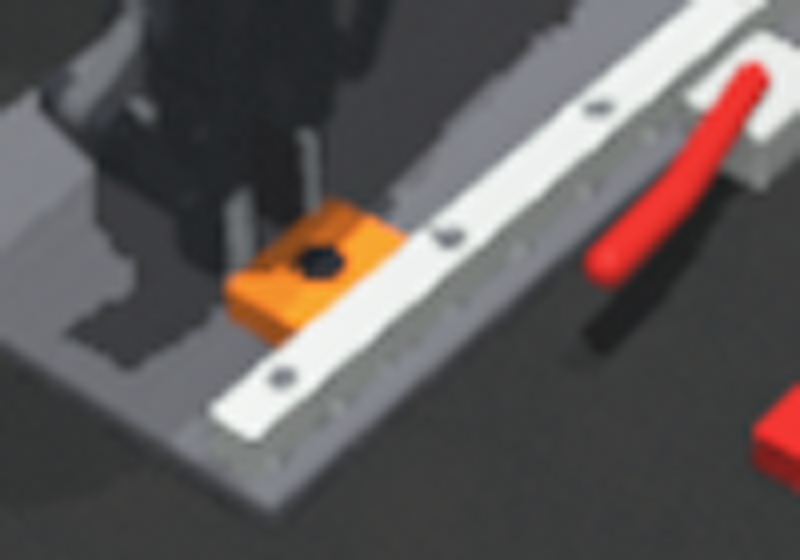

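Request:
send_rows(translation=[[3, 0, 0], [6, 0, 0], [6, 0, -5], [0, 0, -25], [0, 0, -25]], dr=[[0, 0, 0.1], [0, 0, 0], [0, 0, 0], [0, 0, 0], [0, 0, 0]], grip=[20, 20, 20, 0, 0])

```text
clock: 8.93
position: [564.4, -132.1, 70.2]
ee_rot: [0.027, 1.0, -0.0, 0.0]
contact_force: [0.2, -0.5, -0.4]
gripper_width: -0.4
```

Request:
send_rows(translation=[[0, -25, 0], [-20, -22, 0], [-20, 0, 0], [0, 0, 0], [0, 0, 0]], dr=[[0, 0, 0], [0, 0, 0], [0, 0, 0], [0, 0, 0], [0, 0, 0]], grip=[0, 0, 0, 0, 0])

```text
clock: 9.55
position: [601.0, -180.9, 69.2]
ee_rot: [0.027, 1.0, 0.0, -0.0]
contact_force: [-0.4, -0.1, 0.4]
gripper_width: 0.1
```

```bash
python3 - <<'E'
from h import *; from bench import arm; import pickle
s=arm.read_state(); goto(37,-112,14.5,s); print(s["clock"],s["contact_force"],s["gripper_width"])
ci=arm.camera_info("wrist"); im=arm.get_image("wrist"); cv2.imwrite("pics/w6.png",im[:,:,::-1]);pickle.dump(ci,open("w6.pkl","wb"))
im=arm.get_image("scene"); cv2.imwrite("pics/s6.png",cv2.resize(im[190:270,170:290,::-1],None,fx=6.6,fy=6.6,interpolation=cv2.INTER_CUBIC))
E
```

```text
tool d [-0.9  0.9 54.7] dr deg [ 0.01 -0.03  0.  ] jig now [[  36.1 -112.9   69.2]] after turn d [-0.9  0.9 54.7]
9.55 [-0.35361474 -0.1254703   0.40640023] 0.1275054624466495
```

View pics/w6.png

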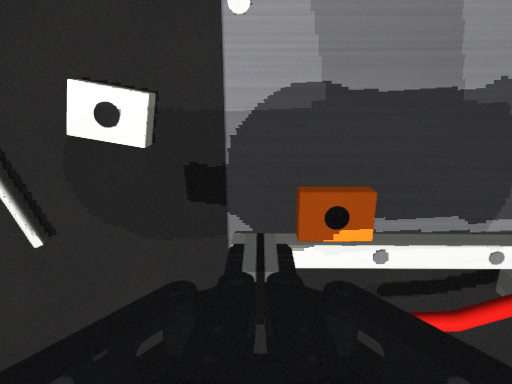

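View pics/s6.png

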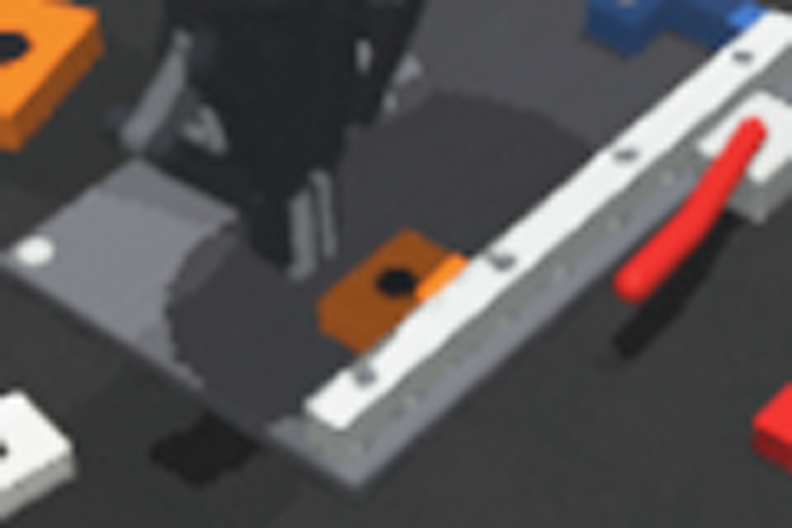

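```bash
python3 - <<'E'
import cv2
im=cv2.imread("pics/w6.png")
cv2.imwrite("pics/w6z.png",cv2.resize(im[175:275,225:385],None,fx=5,fy=5,interpolation=cv2.INTER_CUBIC))
E
```

```text
(no output)
```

View pics/w6z.png

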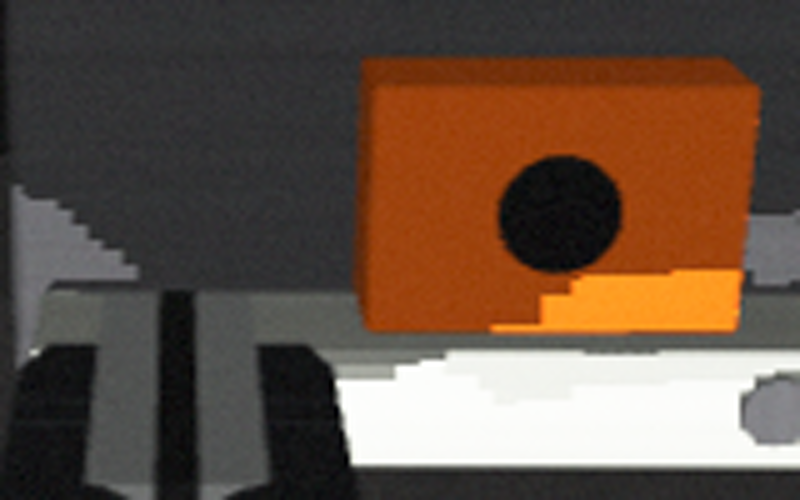

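```bash
python3 - <<'E'
from h import *; import pickle
ci=pickle.load(open("w6.pkl","rb"))
z2=lambda a:np.array(a,float)/5+[225,175]-0.4
sm=np.array([[-16,-23,24],[-16,23,24],[16,23,24],[16,-23,24]],float)
q,r=fit(sm,z2([[372,86],[760,90],[738,332],[366,331]]),ci,[600,-130,0]); print(q,np.round(r,1).tolist())
print("spacer in jig",toJ([q[0],q[1],17],JIG), np.degrees(q[2]-JIG[2]))
print("fence top front edge",toJ(unproj(z2([[450,351],[790,351]]),28,ci),JIG),"back",toJ(unproj(z2([[360,466],[790,466]]),28,ci),JIG),"fence bottom",toJ(unproj(z2([[300,290],[790,290]]),10,ci),JIG))
print("left end of plate",toJ(unproj(z2([[13,200]]),10,ci),JIG))
E
```

```text
[ 6.05302898e+02 -1.35398481e+02 -5.31727226e-02] [[-0.0, -0.1], [0.7, -0.9], [-0.1, 0.5], [-0.6, 0.6]]
spacer in jig [[ 37.9877985  -67.24615784  17.        ]] 0.04739950197736716
fence top front edge [[ 54.33848057 -80.15217278  28.        ]
 [ 54.226757   -39.177338    28.        ]] back [[ 69.94212188 -90.53707324  28.        ]
 [ 69.7710766  -37.56848422  28.        ]] fence bottom [[ 54.36342722 -97.0140946   10.        ]
 [ 54.22663931 -32.84179169  10.        ]]
left end of plate [[  41.78727135 -134.37325289   10.        ]]
```

Request:
send_rows(translation=[[-1, 0, 15], [0, 0, 15], [0, 0, 12], [0, 0, 8], [0, 0, 4]], dr=[[0, 0, 0], [0, 0, 0], [0, 0, 0], [0, 0, 0], [0, 0, 0]], grip=[0, 0, 0, 0, 0])

```text
clock: 10.28
position: [602.4, -181.2, 14.5]
ee_rot: [0.027, 1.0, -0.0, -0.001]
contact_force: [-0.0, 0.8, 0.1]
gripper_width: -0.5
```

Request:
send_rows(translation=[[0, 0, 0], [0, 3, 0], [0, 3, 0], [0, 3, 0], [0, 3, 0]], dr=[[0, 0, 0], [0, 0, 0], [0, 0, 0], [0, 0, 0], [0, 0, 0]], grip=[0, 0, 0, 0, 0])

```text
clock: 10.9
position: [603.4, -169.0, 15.5]
ee_rot: [0.027, 1.0, -0.0, 0.0]
contact_force: [-0.2, -0.3, 0.5]
gripper_width: 0.2
```

Request:
send_rows(translation=[[0, 4, 0], [0, 4, 0], [0, 4, 0], [0, 4, 0], [0, 4, 0]], dr=[[0, 0, 0], [0, 0, 0], [0, 0, 0], [0, 0, 0], [0, 0, 0]], grip=[0, 0, 0, 0, 0])

```text
clock: 11.52
position: [604.5, -149.1, 15.4]
ee_rot: [0.027, 1.0, -0.0, 0.0]
contact_force: [-0.6, -1.4, 0.4]
gripper_width: -0.3
```

```bash
cat > look.py <<'E'
import sys,pickle
from h import *; from bench import arm
k=sys.argv[1]
s=arm.read_state(); goto(37,60,14.5,s); print(s["clock"],np.round(s["contact_force"],1),s["gripper_width"])
ci=arm.camera_info("wrist"); im=arm.get_image("wrist"); pickle.dump(ci,open(f"w{k}.pkl","wb")); cv2.imwrite(f"pics/w{k}.png",im[:,:,::-1])
im2=arm.get_image("scene"); cv2.imwrite(f"pics/s{k}.png",im2[:,:,::-1])
a=cv2.resize(im2[170:270,170:310],(800,570),interpolation=cv2.INTER_CUBIC); cv2.imwrite(f"pics/v{k}.png",a[:,:,::-1])
E
python3 look.py 7
```

```text
tool d [  0.9 140.9   0.9] dr deg [-0.    0.01  0.01] jig now [[ 37.9 -80.9  15.4]] after turn d [  0.9 140.9   0.9]
11.525 [-0.6 -1.4  0.4] -0.34538235560373653
```

View pics/w7.png

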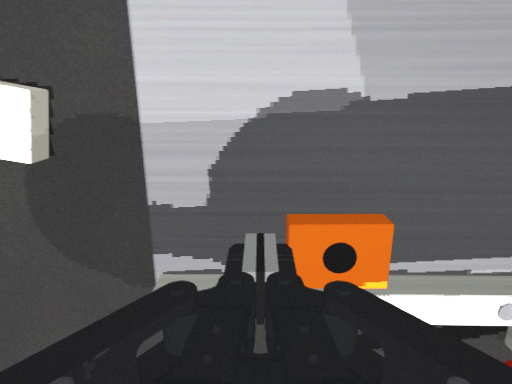

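View pics/v7.png

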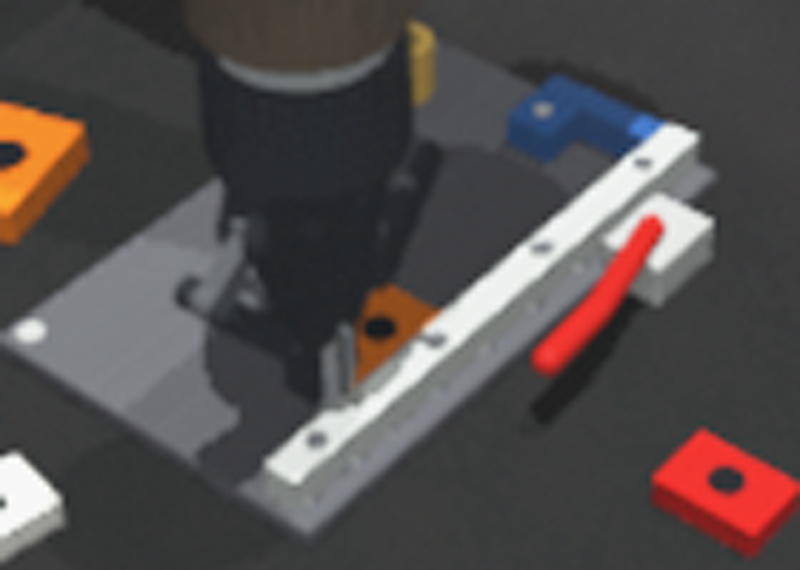

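```bash
python3 - <<'E'
from h import *; import pickle
ci=pickle.load(open("w7.pkl","rb"))
print("dot",toJ(unproj([[340,257.5]],24,ci),JIG),"left edge/right edge",toJ(unproj([[289,270],[388,270]],24,ci),JIG)," top edge",toJ(unproj([[291,223],[391,224]],24,ci),JIG))
im=cv2.imread("pics/w7.png");cv2.imwrite("pics/w7z.png",cv2.resize(im[200:300,260:400],None,fx=5.6,fy=5.6,interpolation=cv2.INTER_CUBIC))
E
```

```text
dot [[ 38.01516822 -45.50894085  24.        ]] left edge/right edge [[ 44.33717414 -68.07582178  24.        ]
 [ 44.18040748 -23.52924612  24.        ]]  top edge [[ 21.51444193 -67.7941818   24.        ]
 [ 21.88521454 -24.66324519  24.        ]]
```

View pics/w7z.png

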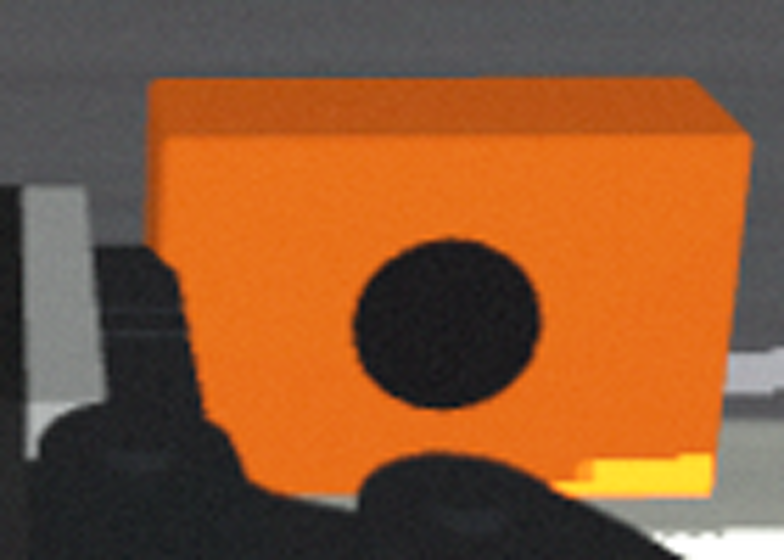

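Request:
send_rows(translation=[[0, 4, 0], [0, 5, 0], [0, 5, 0], [0, 5, 0], [0, 5, 0]], dr=[[0, 0, 0], [0, 0, 0], [0, 0, 0], [0, 0, 0], [0, 0, 0]], grip=[0, 0, 0, 0, 0])

```text
clock: 12.25
position: [605.7, -124.9, 15.3]
ee_rot: [0.027, 1.0, 0.0, -0.0]
contact_force: [0.7, -0.7, 0.5]
gripper_width: -0.6
```

Request:
send_rows(translation=[[0, 5, 0], [0, 5, 0], [0, 5, 0], [0, 5, 0], [0, 4, 0]], dr=[[0, 0, 0], [0, 0, 0], [0, 0, 0], [0, 0, 0], [0, 0, 0]], grip=[0, 0, 0, 0, 0])

```text
clock: 12.88
position: [607.0, -101.0, 15.3]
ee_rot: [0.027, 1.0, 0.0, -0.0]
contact_force: [-0.8, -0.8, 0.7]
gripper_width: -0.4
```

```bash
python3 look.py 8
```

```text
tool d [ 0.8 92.8  0.8] dr deg [ 0.   -0.    0.01] jig now [[ 37.8 -32.8  15.3]] after turn d [ 0.8 92.8  0.8]
12.875 [-0.8 -0.8  0.7] -0.3512025136700692
```

View pics/w8.png

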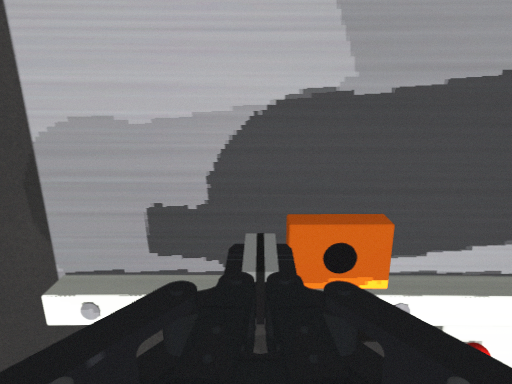

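The spacer sits at (340,257) in the wrist view, unchanged relative to the tool and still flush along the fence. I'll keep sliding it.

Request:
send_rows(translation=[[0, 4, 0], [0, 5, 0], [0, 5, 0], [0, 5, 0], [0, 5, 0]], dr=[[0, 0, 0], [0, 0, 0], [0, 0, 0], [0, 0, 0], [0, 0, 0]], grip=[0, 0, 0, 0, 0])

```text
clock: 13.6
position: [608.3, -76.9, 15.3]
ee_rot: [0.027, 1.0, 0.0, -0.0]
contact_force: [0.2, 0.1, 0.3]
gripper_width: 0.0
```

Request:
send_rows(translation=[[0, 5, 0], [0, 5, 0], [0, 5, 0], [0, 5, 0], [0, 4, 0]], dr=[[0, 0, 0], [0, 0, 0], [0, 0, 0], [0, 0, 0], [0, 0, 0]], grip=[0, 0, 0, 0, 0])

```text
clock: 14.22
position: [609.6, -53.1, 15.3]
ee_rot: [0.027, 1.0, 0.0, -0.0]
contact_force: [0.4, -0.5, 0.3]
gripper_width: -0.0
```

Request:
send_rows(translation=[[0, 4, 0], [0, 4, 0], [0, 4, 0], [0, 4, 0], [0, 3, 0]], dr=[[0, 0, 0], [0, 0, 0], [0, 0, 0], [0, 0, 0], [0, 0, 0]], grip=[0, 0, 0, 0, 0])

```text
clock: 14.85
position: [610.6, -34.2, 15.3]
ee_rot: [0.027, 1.0, -0.0, 0.0]
contact_force: [1.0, -0.0, -0.6]
gripper_width: -0.0
```

```bash
python3 look.py 9
```

```text
tool d [ 0.8 25.9  0.8] dr deg [-0.    0.    0.01] jig now [[37.9 34.1 15.3]] after turn d [ 0.9 25.9  0.8]
14.85 [ 1.  -0.  -0.6] -0.03558323821547293
```

View pics/w9.png

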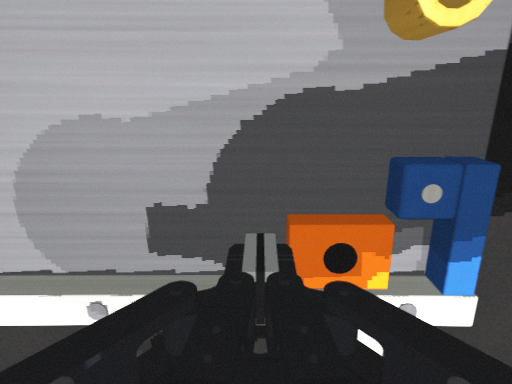

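View pics/v9.png

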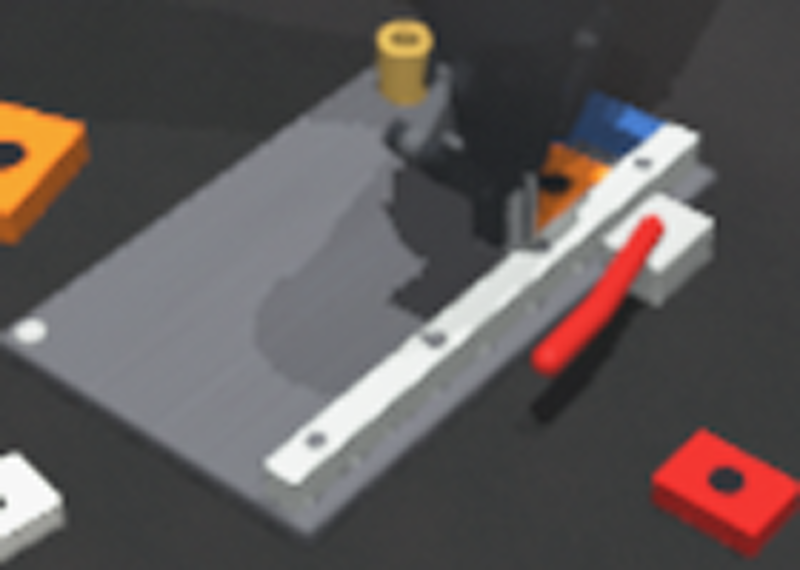

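The spacer at (340,257) is at the mouth of the pocket, still on the fence line. The guard is at (425,187), and the end stop has about 22 mm to go.

Request:
send_rows(translation=[[0, 3, 0], [0, 3, 0], [0, 3, 0], [0, 3, 0], [0, 3, 0]], dr=[[0, 0, 0], [0, 0, 0], [0, 0, 0], [0, 0, 0], [0, 0, 0]], grip=[0, 0, 0, 0, 0])

```text
clock: 15.58
position: [611.4, -19.2, 15.3]
ee_rot: [0.027, 1.0, 0.0, 0.0]
contact_force: [-0.4, -0.2, 1.3]
gripper_width: 0.1
```

Request:
send_rows(translation=[[0, 1, 0], [0, 1, 0], [0, 1, 0], [0, 1, 0], [0, 0, 0]], dr=[[0, 0, 0], [0, 0, 0], [0, 0, 0], [0, 0, 0], [0, 0, 0]], grip=[0, 0, 0, 0, 0])

```text
clock: 16.2
position: [611.7, -15.4, 15.3]
ee_rot: [0.027, 1.0, 0.0, 0.0]
contact_force: [-0.1, -0.7, -0.2]
gripper_width: 0.2
```

Request:
send_rows(translation=[[0, 1, 0], [0, 1, 0], [0, 0, 0], [0, 0, 0], [0, 0, 0]], dr=[[0, 0, 0], [0, 0, 0], [0, 0, 0], [0, 0, 0], [0, 0, 0]], grip=[0, 0, 0, 0, 0])

```text
clock: 16.82
position: [611.8, -13.4, 15.3]
ee_rot: [0.027, 1.0, 0.0, 0.0]
contact_force: [-0.1, -0.3, 0.4]
gripper_width: 0.2
```

```bash
python3 look.py 10
```

```text
tool d [0.8 5.1 0.8] dr deg [0. 0. 0.] jig now [[37.8 54.9 15.3]] after turn d [0.8 5.1 0.8]
16.825 [-0.1 -0.3  0.4] 0.19448429376003218
```

View pics/w10.png

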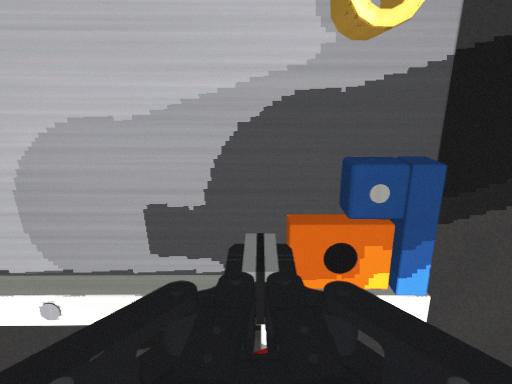

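Right edge of the spacer at (390,250) and end stop face at (393,250): about a millimetre remains. I'll creep in until a force builds.

Request:
send_rows(translation=[[0, 1, 0], [0, 0.5, 0], [0, 0.5, 0], [0, 0, 0], [0, 0, 0]], dr=[[0, 0, 0], [0, 0, 0], [0, 0, 0], [0, 0, 0], [0, 0, 0]], grip=[0, 0, 0, 0, 0])

```text
clock: 17.55
position: [611.7, -11.5, 15.3]
ee_rot: [0.027, 1.0, -0.0, -0.0]
contact_force: [-0.4, -0.3, -1.4]
gripper_width: -0.3
```

Request:
send_rows(translation=[[0, 0.5, 0], [0, 0.5, 0], [0, 0, 0], [0, 0, 0], [0, 0, 0]], dr=[[0, 0, 0], [0, 0, 0], [0, 0, 0], [0, 0, 0], [0, 0, 0]], grip=[0, 0, 0, 0, 0])

```text
clock: 18.18
position: [611.6, -11.2, 15.3]
ee_rot: [0.027, 1.0, -0.0, -0.0]
contact_force: [-0.8, -5.1, 0.0]
gripper_width: -0.5
```

Request:
send_rows(translation=[[0, 0.5, 0], [0, 0.5, 0], [0, 0, 0], [0, 0, 0], [0, 0, 0]], dr=[[0, 0, 0], [0, 0, 0], [0, 0, 0], [0, 0, 0], [0, 0, 0]], grip=[0, 0, 0, 0, 0])

```text
clock: 18.8
position: [611.6, -11.0, 15.3]
ee_rot: [0.027, 1.0, -0.001, -0.001]
contact_force: [0.1, -7.6, 1.3]
gripper_width: 0.0
```

Request:
send_rows(translation=[[0, -3, 0], [0, -5, 0], [0, -8, 0], [0, -10, 0], [0, 0, -20]], dr=[[0, 0, 0], [0, 0, 0], [0, 0, 0], [0, 0, 0], [0, 0, 0]], grip=[0, 0, 0, 0, 0])

```text
clock: 19.42
position: [609.0, -36.6, 33.9]
ee_rot: [0.028, 1.0, -0.0, -0.002]
contact_force: [-0.2, -0.2, 0.2]
gripper_width: -0.2
```

Request:
send_rows(translation=[[0, -20, -30], [0, -20, -30], [0, 0, -10], [0, 0, 0], [0, 0, 0]], dr=[[0, 0, 0], [0, 0, 0], [0, 0, 0], [0, 0, 0], [0, 0, 0]], grip=[0, 0, 0, 0, 0])

```text
clock: 20.05
position: [607.6, -74.9, 104.0]
ee_rot: [0.027, 1.0, 0.0, -0.001]
contact_force: [0.4, 0.5, 0.6]
gripper_width: 0.0
```

```bash
python3 look.py 11; python3 - <<'E'
import cv2
im=cv2.imread("pics/w11.png");cv2.imwrite("pics/w11z.png",cv2.resize(im[170:290,280:440],None,fx=5,fy=5,interpolation=cv2.INTER_CUBIC))
E
```

```text
tool d [-0.2 66.7 89.5] dr deg [ 0.   -0.14  0.02] jig now [[ 37.   -6.7 104. ]] after turn d [ 0.  66.7 89.5]
20.05 [0.4 0.5 0.6] 0.0414104289861801
```

View pics/w11.png

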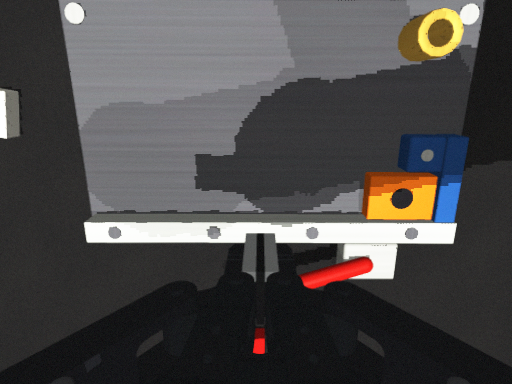

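View pics/w11z.png

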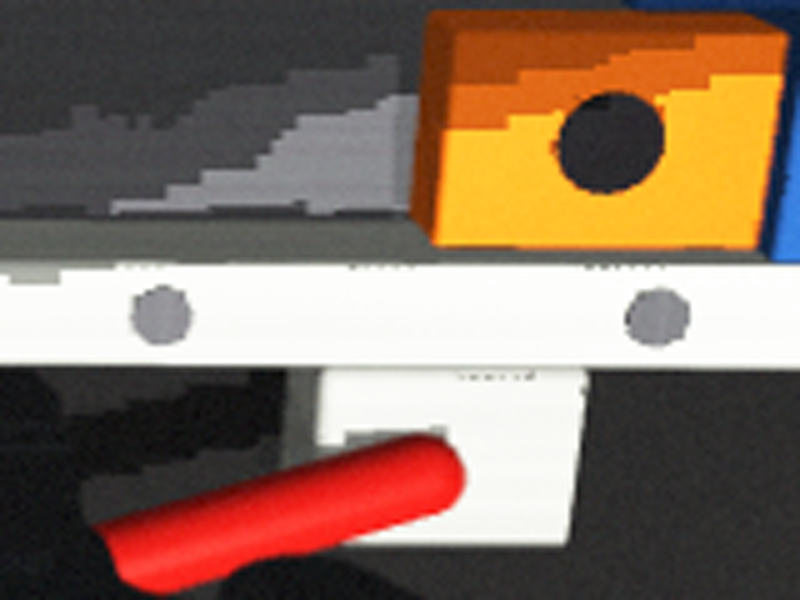

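View pics/s11.png

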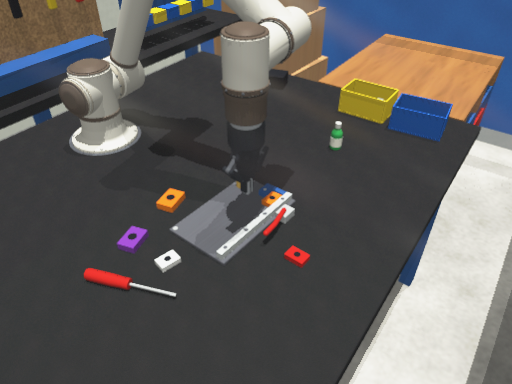

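```bash
python3 - <<'E'
from h import *; import pickle
ci=pickle.load(open("w11.pkl","rb"))
z2=lambda a:np.array(a,float)/5+[280,170]-0.4
sm=np.array([[-16,-23,24],[-16,23,24],[16,23,24],[16,-23,24]],float)
q,r=fit(sm,z2([[455,30],[788,33],[760,248],[434,247]]),ci,[610,30,0]); print(q,np.round(r,1).tolist())
print("spacer in jig",toJ([q[0],q[1],17],JIG), np.degrees(q[2]-JIG[2]))
print("dot",toJ(unproj(z2([[611,142]]),24,ci),JIG))
f=toJ(unproj(z2([[20,266],[750,262]]),28,ci),JIG); print("fence front",f,"back",toJ(unproj(z2([[300,366],[780,366]]),28,ci),JIG))
print("stop face top edge",toJ(unproj(z2([[770,260],[798,70]]),28,ci),JIG))
E
```

```text
[ 6.13649440e+02  2.34581244e+01 -5.24302819e-02] [[-0.2, 0.2], [0.8, -0.5], [-0.5, 0.1], [-0.2, 0.3]]
spacer in jig [[37.74808575 91.82938521 17.        ]] 0.08993821986046502
dot [[37.79484012 92.17700073 24.        ]]
fence front [[ 54.99653303   9.63579291  28.        ]
 [ 54.13943592 111.88217385  28.        ]] back [[ 70.316236    50.08854506  28.        ]
 [ 70.06185101 118.40486613  28.        ]]
stop face top edge [[ 53.82970977 114.61540196  28.        ]
 [ 26.21288002 114.29285978  28.        ]]
```

The fit puts the spacer within 0.5 mm of the fence line and end stop, with yaw error under 0.1°. The robot is clear of everything, and the bush, bottle and screwdriver look untouched.

```bash
python3 -c "
from bench import arm
print(arm.job_done()); print(arm.read_state()['clock'])"
```

```text
the job is handed in; nothing more can be done
None
the job is handed in; nothing more can be done
```

The spacer is seated in the blue corner pocket and the job is handed in; no verdict was reported. I took about 20 s of the 48 s.

- **Push to the fence:** I pushed the small orange spacer across the plate with two slightly open fingertips on its long side. It stopped flat against the fence with about 7 N of contact force in the push direction. It was held there for over 0.6 s while still well outside the pocket.
- **Slide to the stop:** With the fingers shut, I slid it along the fence with the outside of one finger until it met the end stop at about 7.6 N. I then backed off and lifted clear.

**Last checks:**
- **Position:** The wrist picture put the spacer's fence side within about 0.5 mm of the fence. Its end was within about 0.5 mm of the end stop, and its angle to the fence was under 0.1°.
- **Bystanders:** The bush, bottle and screwdriver showed no visible movement in the pictures I looked at. I did not measure their displacement in numbers.
- **Calibration:** The first two estimates of where the jig lies, from the top and wrist cameras, disagreed by 1.5 to 3 mm. I used a pose between them, and finger contact with the fence and end stop agreed with it to about 2 mm.

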